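# Lay the driver in the insert tray, then hold the tool case open

### The arm

A 7-joint arm with a two-finger parallel gripper is mounted at the origin on a cart in front of the work surface, level with it; the furniture and walls round the work are solid. World frame = base frame: x ahead of the robot, y to its left, z up, the work surface at z = 0. Lengths are in m, angles in rad, forces in N, time in s.
With the tool pointing down it reaches from about 0.4 to 0.9 m from the base axis. Payload 5.6 kg.
Tool frame: the origin (TCP) lies midway between the tips of the shut fingers; the grasp point (between the pads) lies 19 mm behind it; z points along the fingers, y is the line along which they close (so a half turn about z gives the same grasp; the last joint's range is limited). The gripper opens to 92 mm and grips with 3 to 60 N. Pads are 20 mm wide; open, the fingers measure 128 mm over their backs; the gripper's body (75 mm by 189 mm) begins 69 mm behind the grasp point.
Start: joints at [-1.175, 0.468, -0.012, 1.603, 0.006, 1.071, -0.056], TCP at [0.276, 0.588, 0.215] pointing down, gripper open.
Joint ranges: [-2.53, 2.53], [-0.31, 2.02], [-1.57, 1.55], [0.28, 2.44], [-1.29, 4.43], [0.15, 1.84], [-2.92, 2.92]. Speed limits (rad/s): [2.57, 2.57, 3.14, 3.14, 3.14, 3.14, 3.14].

### API

Orientations are given as a 3x3 rotation matrix whose columns are the frame's x, y, z axes.
In Python, from station import env, effector, solver, viewer, workorder, search_frame, tip_of gives the robot as it stands. Calls block until the motion is done:
- env.reach(position, orientation): joint-space move of the TCP to a pose.
- env.movel(position, frame=None, rate=0.15): straight line of the TCP; frame=None keeps the orientation; rate is the mean speed in m/s.
- env.goto_joints(angles): joint-space move.
- effector.release() and effector.grasp(squeeze=None): open the fingers fully, or close them until they stop; squeeze is the grip in N (None keeps the last).
- env.pause(seconds).
- solver.inverse_kinematics(position, orientation): joint angles nearest the present ones, or None.
- env.sense(): the state.
- viewer.read_camera(name): name is "scene" or "top" or "wrist"; returns (picture, depth): 384x512x3 uint8, red, green, blue; 384x512 float32, m along the optical axis (not along the pixel's ray), 0 where there is no reading.
- viewer.camera_info(name): a dict with "intrinsics" (3x3 intrinsics, pixels), "eye" and "rotation" of the camera in the world; the wrist camera has in their place "T_tool_cam" (4x4, takes a point from camera to tool coordinates, whose origin is the TCP and whose axes are the flange's). Camera axes: x right, y up, looking along -z (the intrinsics and any distortion apply to the point x, -y, -z); pixel columns grow to the right and rows downward; lengths in m; the calibration is good to about 2 mm. A picture is of the moment at which its call begins: read the wrist's pose just before it. camera_info takes no time and is no camera call.
A pose or a line that the arm cannot do raises env.PlanningError and nothing moves.
- workorder.finish_job(): hands the job in; it is judged then, once.
Trained networks look in the newest picture that a camera, given by its name, has taken for a name from the list of things; names that differ only in an ending like _2 or _b are one class to them, and where a whole thing is asked for, a point or a joint stands for the part that bears it (a point fixed in the world has none). Each returns a list of dicts, best first, with "score" (0 to 1); they miss things now and then, are a little off and sometimes report something else, mostly with a low value. They report only what shows in the picture. A call takes as long as a camera call.
- search_frame(camera, name): "at" ([x, y, z] in m, in world coordinates, good to about 4 mm: the middle of the surface that is visible of it).
- tip_of(camera, name): "at" ([x, y, z] in m, in world coordinates, good to about 4 mm: a listed point, or the origin of a listed thing).
The state is a dict: "t": time; "joint_positions": joint angles; "joint_velocities": joint speeds; "tau": joint torques, N m; "ee_pos": TCP position; "tcp_rot": TCP orientation; "wrist_force": force on the tool from outside, world axes, zero at the start; "moment": the same for the moment, N m; "gripper_width": finger opening in m; "grasp_force": force on a finger pad.
Only numpy, scipy, OpenCV 4.12 (cv2) and the standard library are available. Lean on these libraries where they do the work, as an engineer would, in place of code of your own. Each camera call takes 0.05 s, during which the arm holds its last target. There are 200 camera calls.

### The job

Pack up the tool case with a colleague: lay the screwdriver that lies loose on the bench flat in the empty lane of the low two-lane tray, with its handle at the same end as that of the screwdriver already in the tray, and let go of it. Then raise the lid of the tool case by its handle to 45 degrees and keep holding it there so that your colleague can lower the tray in: the lid falls shut if released, so finish while still holding it, half-way open and still. Leave the other things on the bench where they are.

Things in the scene. Friction and masses are not known exactly. Their poses are not given: they have to be found in the camera images.
- driver_handle (a point): middle of the handle of the loose screwdriver on the bench, on its axis, 9 mm above what it lies on: grip here. 154 mm long, about 50 g, mostly in the handle; round handle 18 mm thick, 72 mm long; round blade 6 mm thick, 78 mm long, level, clear of the surface. Its y axis runs from tip to handle end (handle ends 42 mm along +y, tip 112 mm along -y). It can roll.
- driver_tip (a point): point on the axis of the loose screwdriver's blade, 2 mm from the tip (110 mm from driver_handle along its -y)
- empty_lane (a point): centre of the floor of the tray's empty lane, 4 mm above the bench; y runs along the lane, towards the end where the other screwdriver has its handle. Lane 52 mm wide, 186 mm long, between ribs 4 mm thick, 6 mm above the lane's floor. A screwdriver laid there has its axis 9 mm above this floor; laid mid-lane, its handle's middle is 35 mm along +y.
- tray: the fixed low metal tray with two lanes, 116 mm (its x) by 190 mm (its y), 10 mm high; origin at the centre of its underside. Its other lane, axis 56 mm from the empty one along +x, holds a fixed screwdriver 164 mm long, its 20 mm thick handle at the +y end.
- case: the fixed grey tool case, an open box 160 mm deep (x), 220 mm wide (y), 70 mm high, its lid hinged along its far (+x) upper edge; origin at the centre of its underside, z up, its front with the handle towards -x
- case_hinge (a point): middle of the lid's hinge axis, which runs along this point's y axis (level); fixed to the case, 80 mm behind the case's centre (+x) and 70 mm above the bench; same axes as the case
- lid_handle (a point): middle of the lid's bow handle: round steel bar 10 mm thick, 100 mm long, parallel to the hinge, on a leg at each end, 38 mm out from the lid's front edge and level with the lid, so a finger fits between. Closed: 202 mm in front of the hinge axis, 3 mm above it, 73 mm above the bench. Turns with the lid.
- lid (a joint): opening angle of the lid (rad): 0 closed, grows as the front edge rises, 0.785 = 45 degrees, limit 1.9. The flat lid weighs about 0.35 kg and its hinge is free: below about 1.5 it falls shut. The round bar may turn between the fingers as the lid rises.
- multimeter: bystander: multimeter 135x68x45 mm on the right; origin under its centre
- collar: bystander: metal ring 28 mm wide, 11 mm high; origin under its centre
- clamp_block: bystander: small block with two holes, 24x46x20 mm; origin under its centre
- wick: bystander: flat spool 36 mm wide, 9 mm high; origin under its centre

How it is judged:
On the way, in this order (a step that is already met when the one before it is completed fails the run):
1. the loose screwdriver lies flat in the empty lane, handle at the same end as the other's, let go and at rest (x of driver_handle in the frame of empty_lane between -0.023 and 0.023 m and y of driver_handle in the frame of empty_lane between 0.012 and 0.06 m and z of driver_handle in the frame of empty_lane between 0.003 and 0.014 m and x of driver_tip in the frame of empty_lane between -0.026 and 0.026 m and y of driver_tip in the frame of empty_lane between -0.095 and -0.05 m and z of driver_tip in the frame of empty_lane between -0.002 and 0.018 m and angle between the y axis of driver_handle and the y axis of empty_lane, either way round below 0.26 rad and contact force between driver and the fingers below 0.05 N and linear speed of driver below 0.03 m/s), for 0.2 s.
2. the fingers hold the lid about 45 degrees open (value of joint lid between 0.663 and 0.907 rad and contact force between lid and the fingers above 0.5 N), for 0.2 s.
At the end, for the whole second after the job is handed in: The screwdriver lies free in the lane (handle's middle within 23 mm of the lane's middle line and 12 to 60 mm towards the handle end, within 15 degrees of the lane, flat on the floor) and the fingers hold the lid still at 45 +- 7 degrees, with more than 0.5 N and without any prop (all of step 2 and x of driver_handle in the frame of empty_lane between -0.023 and 0.023 m and y of driver_handle in the frame of empty_lane between 0.012 and 0.06 m and z of driver_handle in the frame of empty_lane between 0.003 and 0.014 m and x of driver_tip in the frame of empty_lane between -0.026 and 0.026 m and y of driver_tip in the frame of empty_lane between -0.095 and -0.05 m and z of driver_tip in the frame of empty_lane between -0.002 and 0.018 m and angle between the y axis of driver_handle and the y axis of empty_lane, either way round below 0.26 rad and contact force between driver and the fingers below 0.05 N and contact force between lid and driver below 0.05 N and velocity of joint lid between -0.1 and 0.1 rad/s); the arm keeps its last pose, push and grip.
It fails at once if the multimeter, the ring, the small block or the flat spool is moved by more than 3 cm (distance of any of multimeter, collar, clamp_block, wick from where it was at the start of the episode above 0.03 m).
It also fails if it takes over 45 s, if anything falls off the work surface, if the arm or the gripper's body presses on something with over 40 N, if the wrist force passes 120 N, or if a joint passes its speed limit or range.

## Working session

There is one attempt and no reset: what is moved stays moved. The work goes in short steps, each a Python script; the robot and the scene stay as the last script left them, time stands still between calls to the robot, and variables do not carry over. Pictures are saved under pics/ and viewed, at most 10 in all, crops included, and the job is handed in when it is done.

```bash
ls; mkdir -p pics
python3 - <<'E'
from station import *
import cv2,numpy as np
for c in("top","scene"):
    p,d=viewer.read_camera(c); cv2.imwrite(f"pics/{c}0.png",p[...,::-1])
    for n in("driver_handle","driver_tip","empty_lane","tray","case","case_hinge","lid_handle","multimeter","collar","clamp_block","wick"):
        print(c,n,[(np.round(r["at"],3).tolist(),round(r["score"],2)) for r in tip_of(c,n)[:3]])
    i=viewer.camera_info(c);print(i)
E
```

```text
pics
top driver_handle [([0.516, 0.049, 0.008], 0.53)]
top driver_tip [([0.632, 0.049, 0.008], 0.78)]
top empty_lane [([0.438, -0.158, 0.005], 0.74), ([0.564, -0.344, -0.0], 0.39)]
top tray [([0.465, -0.156, 0.001], 0.8)]
top case [([0.649, -0.163, 0.005], 0.91), ([0.465, -0.155, 0.001], 0.46), ([0.441, -0.158, 0.007], 0.38)]
top case_hinge [([0.731, -0.161, 0.072], 0.84)]
top lid_handle [([0.53, -0.164, 0.072], 0.7), ([0.732, -0.162, 0.072], 0.49)]
top multimeter [([0.563, -0.339, -0.002], 0.56)]
top collar [([0.518, 0.047, 0.011], 0.71), ([0.706, 0.034, 0.005], 0.41)]
top clamp_block [([0.758, 0.024, 0.003], 0.66), ([0.466, -0.152, -0.0], 0.59)]
top wick [([0.597, -0.417, 0.003], 0.58), ([0.535, -0.164, 0.075], 0.29)]
{'intrinsics': array([[407.87871338,   0.        , 260.92239795],
       [  0.        , 407.87871338, 194.81890951],
       [  0.        ,   0.        ,   1.        ]]), 'eye': array([ 0.50333148, -0.17730522,  1.01318162]), 'rotation': array([[-0.009218  ,  0.99403344, -0.10868554],
       [-0.99987013, -0.00772573,  0.01414327],
       [ 0.0132192 ,  0.10880179,  0.
[... 316 characters left out ...]
.653, -0.163, -0.0], 0.89)]
scene case_hinge [([0.732, -0.163, 0.07], 0.62)]
scene lid_handle [([0.528, -0.158, 0.071], 0.67)]
scene multimeter [([0.561, -0.348, -0.001], 0.55)]
scene collar [([0.71, 0.041, 0.005], 0.65)]
scene clamp_block [([0.76, 0.018, 0.004], 0.54)]
scene wick []
{'intrinsics': array([[349.26942779,   0.        , 266.79164935],
       [  0.        , 349.26942779, 187.06889503],
       [  0.        ,   0.        ,   1.        ]]), 'eye': array([0.25404497, 0.48177808, 0.51129516]), 'rotation': array([[-8.70556218e-01,  2.51516399e-01, -4.22931876e-01],
       [-4.92068889e-01, -4.44482863e-01,  7.48534029e-01],
       [ 2.82612682e-04,  8.59752572e-01,  5.10710715e-01]])}
```

View pics/top0.png

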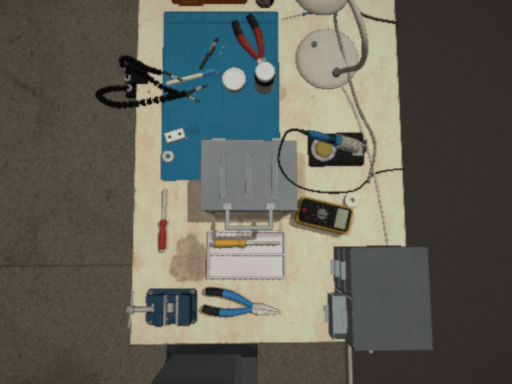

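View pics/scene0.png

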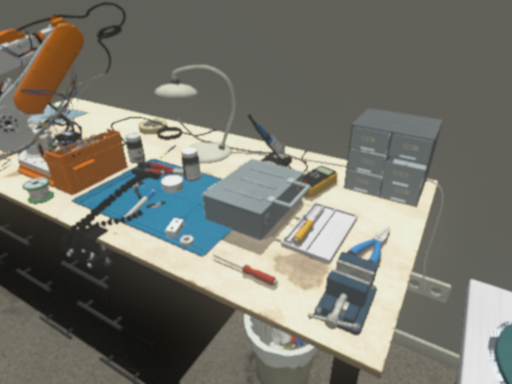

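Top view: the loose driver lies at col 163, with its tip at row 190 and its handle end at row 250, so the handle points towards the robot (-x). The tray is at cols 207–284, with the other handle at its left (+y) end in the far lane, so the empty lane is the near one (x≈0.438). The lid bar is at row ~226. The scene view agrees with this, and the network points match. Next I'll go above the driver and check reachability.

```bash
cat > h.py <<'E'
from station import *
import numpy as np,cv2
from scipy.spatial.transform import Rotation as R
def down(a):  # tool down; closing line (y) at world heading a
    y=np.array([np.cos(a),np.sin(a),0]);z=np.array([0,0,-1.]);return np.c_[np.cross(y,z),y,z]
def tilt(t,s=1): # tool z leaning to +x by t; closing line in xz plane
    z=np.array([np.sin(t),0,-np.cos(t)]);y=s*np.array([np.cos(t),0,np.sin(t)]);return np.c_[np.cross(y,z),y,z]
def st():
    s=env.sense();print("t",round(s["t"],2),"p",np.round(s["ee_pos"],4),"F",np.round(s["wrist_force"],1),"w",round(s["gripper_width"],4),"g",np.round(s["grasp_force"],1),"q",np.round(s["joint_positions"],2));return s
E
python3 - <<'E'
from h import *
s=st();print(np.round(s["tcp_rot"],2).tolist(),np.round(viewer.camera_info("wrist")["T_tool_cam"],3).tolist())
ik=lambda p,r:(lambda q:None if q is None else np.round(q,2).tolist())(solver.inverse_kinematics(p,r))
for k in(90,-90):print("pick",k,ik([.518,.049,.02],down(np.deg2rad(k))),"place",ik([.43,-.122,.03],down(np.deg2rad(k-90))))
for d in(20,30,40):
  for sg in(1,-1):
    T=tilt(np.deg2rad(d),sg);print(d,sg,ik(np.array([.53,-.162,.073])+.01*T[:,2],T),ik(np.array([.587,-.162,.215])+.01*T[:,2],T))
E
```

```text
t 1.2 p [0.2762 0.5884 0.2146] F [ 1.3 -0.8  0.3] w 0.0921 g 0.0 q [-1.17  0.47 -0.01  1.6   0.01  1.07 -0.06]
[[-0.91, 0.42, 0.0], [0.42, 0.91, 0.0], [-0.0, 0.0, -1.0]] [[0.0, 0.967, 0.256, 0.072], [1.0, -0.0, 0.0, 0.001], [0.0, 0.256, -0.967, -0.17], [0.0, 0.0, 0.0, 1.0]]
pick 90 [-0.24, 0.54, 0.1, 2.05, -0.09, 0.55, 1.5] place [-0.27, 0.49, 0.57, 2.24, -0.52, 0.54, 0.7]
pick -90 [-0.56, 0.59, 0.51, 2.07, -0.5, 0.6, -1.28] place [-0.76, 0.99, 1.34, 2.26, -1.22, 1.05, -1.81]
20 1 [0.06, 0.42, 0.28, 2.21, -0.87, 0.28, 1.11] [-0.36, 0.3, 0.74, 2.02, -0.55, 0.63, 0.73]
20 -1 [0.87, 0.53, -0.69, 2.16, 0.82, 0.3, 2.69] [-0.74, 0.59, 1.36, 2.04, -1.03, 0.9, -2.0]
30 1 [1.06, 0.6, -0.85, 2.26, 1.81, 0.24, -1.35] [-0.28, 0.23, 0.65, 2.14, -0.8, 0.42, 1.0]
30 -1 [0.93, 0.54, -0.7, 2.27, 1.95, 0.15, 1.62] [-0.77, 0.52, 1.37, 2.16, -1.27, 0.76, -1.76]
40 1 [1.29, 0.83, -1.1, 2.35, 2.37, 0.48, -1.69] [0.52, 0.21, -0.22, 2.21, -1.26, 0.17, 1.52]
40 -1 [0.86, 0.53, -0.55, 2.37, 3.21, 0.34, 0.39] [0.52, 0.21, -0.22, 2.21, -1.26, 0.17, -1.62]
```

Run:
```python
from h import *
env.reach([.52,.05,.16],down(np.pi/2));st()
p,d=viewer.read_camera("wrist");cv2.imwrite("pics/w1.png",p[...,::-1])
for n in("driver_handle","driver_tip"):print(n,[(np.round(r["at"],4).tolist(),round(r["score"],2)) for r in tip_of("wrist",n)[:3]])
```

```text
t 3.33 p [0.5201 0.051  0.16  ] F [0.6 0.7 0.4] w 0.0918 g 0.0 q [-0.37  0.32  0.24  1.98 -0.1   0.85  1.51]
driver_handle [([0.5199, 0.0496, 0.0053], 0.85)]
driver_tip [([0.6277, 0.0467, 0.0085], 0.83)]
```

View pics/w1.png

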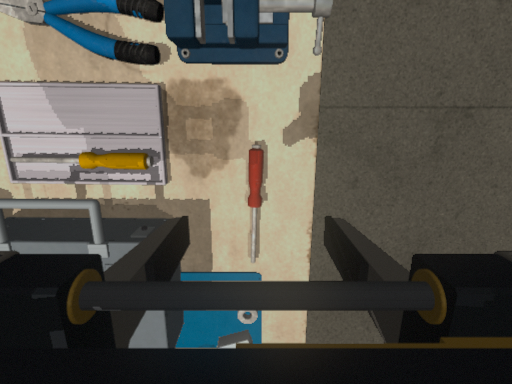

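The driver is at px (256,177), blade running to (254,262), and is aligned with x to within ~1.5°. I'll grip it and lift.

Run:
```python
from h import *
T=down(np.pi/2-.025)
env.movel([.522,.0493,.05],T,rate=.25); env.movel([.522,.0493,.004],T,rate=.1);st()
effector.grasp(25);st()
env.movel([.522,.0493,.12],T,rate=.2);st()
env.reach([.43,-.127,.13],down(0));st()
p,d=viewer.read_camera("wrist");cv2.imwrite("pics/w2.png",p[...,::-1])
for n in("driver_handle","driver_tip","empty_lane","tray"):print(n,[(np.round(r["at"],4).tolist(),round(r["score"],2)) for r in tip_of("wrist",n)[:3]])
```

```text
t 4.67 p [0.5225 0.0493 0.0045] F [ 0.1 -0.2 -0.5] w 0.0921 g 0.0 q [-0.31  0.58  0.18  2.04 -0.2   0.53  1.57]
t 5.79 p [0.522  0.0493 0.004 ] F [-0.6 -0.5 -0. ] w 0.0172 g 25.0 q [-0.31  0.58  0.18  2.04 -0.2   0.53  1.57]
t 6.53 p [0.5213 0.0493 0.1193] F [-0.9  0.2 -1.3] w 0.0173 g 25.0 q [-0.36  0.38  0.24  2.   -0.13  0.77  1.51]
t 7.49 p [ 0.4301 -0.1264  0.1294] F [-0.   0.3 -1.3] w 0.0172 g 25.0 q [-0.36  0.28  0.67  2.19 -0.26  0.75  0.48]
driver_handle [([0.4308, -0.1256, 0.1323], 0.85)]
driver_tip []
empty_lane [([0.4381, -0.1563, 0.0019], 0.69)]
tray [([0.4643, -0.1538, 0.0009], 0.62)]
```

View pics/w2.png

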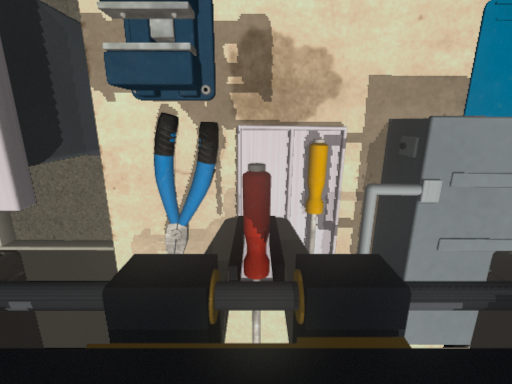

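Held level, handle towards +y (px 256,165–275), over the near lane. I'll lower it to 27 mm, high enough for the opening fingers to clear the other handle, and let go.

Run:
```python
from h import *
env.movel([.432,-.125,.0265],down(0),rate=.15);st()
effector.release();st()
env.movel([.432,-.125,.15],down(0),rate=.25);st()
p,d=viewer.read_camera("wrist");cv2.imwrite("pics/w3.png",p[...,::-1])
for n in("driver_handle","driver_tip","empty_lane","lid_handle"):print(n,[(np.round(r["at"],4).tolist(),round(r["score"],2)) for r in tip_of("wrist",n)[:3]])
p,d=viewer.read_camera("top")
for n in("driver_handle","driver_tip","lid_handle"):print(n,[(np.round(r["at"],4).tolist(),round(r["score"],2)) for r in tip_of("top",n)[:3]])
```

```text
t 8.58 p [ 0.4324 -0.1253  0.0269] F [0.1 0.1 0.3] w 0.017 g 25.0 q [-0.22  0.49  0.51  2.23 -0.48  0.52  0.66]
t 9.75 p [ 0.432  -0.125   0.0265] F [0.5 0.2 0.5] w 0.0917 g 0.0 q [-0.22  0.49  0.51  2.23 -0.48  0.52  0.66]
t 10.39 p [ 0.4316 -0.1244  0.1495] F [ 0.1 -0.2  0.4] w 0.0917 g 0.0 q [-0.4   0.25  0.7   2.17 -0.22  0.79  0.44]
driver_handle [([0.4344, -0.1218, 0.0115], 0.6)]
driver_tip [([0.4311, -0.2315, 0.0117], 0.81)]
empty_lane [([0.4377, -0.1535, 0.0015], 0.85)]
lid_handle [([0.5299, -0.1578, 0.0757], 0.7)]
driver_handle [([0.4329, -0.1218, 0.0155], 0.49)]
driver_tip [([0.4341, -0.2318, 0.0112], 0.59)]
lid_handle [([0.5291, -0.165, 0.0738], 0.92)]
```

View pics/w3.png

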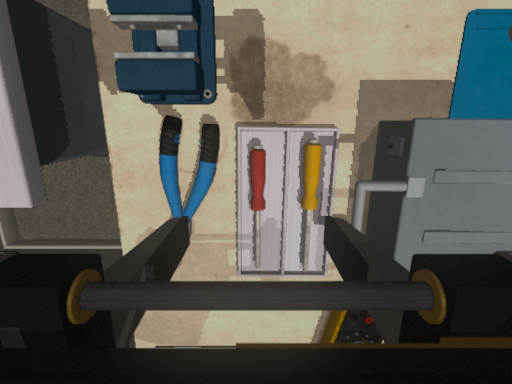

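The driver lies flat mid-lane (px 258,150–268) with its handle at the same end as the yellow one. For the lid I'll go to a pregrasp leaning forward.

Run:
```python
from h import *
bar=np.array([.530,-.162,.0735])
for d in(30,27,24):
    T=tilt(np.deg2rad(d));z=T[:,2]
    a,b,c=[solver.inverse_kinematics(p,T) for p in(bar-.06*z,bar+.009*z,np.array([.587,-.162,.215])+.009*z)]
    print(d,*[None if q is None else np.round(q,2) for q in(a,b,c)])
for d in(30,27,24):
    T=tilt(np.deg2rad(d));z=T[:,2]
    try:
        env.reach(bar-.06*z,T);print("ok",d);st()
        q=solver.inverse_kinematics(bar+.009*z,T);print(q)
        break
    except env.PlanningError as e:print(d,e)
p,dd=viewer.read_camera("wrist");cv2.imwrite("pics/w4.png",p[...,::-1])
for n in("lid_handle","case_hinge"):print(n,[(np.round(r["at"],4).tolist(),round(r["score"],2)) for r in tip_of("wrist",n)[:3]])
```

```text
30 [ 0.36  0.23  0.    2.35 -1.24  0.19  1.55] [ 1.23  0.75 -1.1   2.26  1.74  0.44 -1.19] [-0.18  0.22  0.53  2.14 -0.74  0.4   0.94]
27 [ 0.14  0.23  0.22  2.32 -0.98  0.25  1.26] [ 1.07  0.61 -0.89  2.23  1.49  0.29 -1.04] [-0.21  0.23  0.57  2.1  -0.63  0.46  0.83]
24 [ 0.    0.24  0.37  2.29 -0.8   0.32  1.07] [ 0.31  0.41 -0.01  2.24 -0.94  0.15  1.21] [-0.24  0.25  0.59  2.06 -0.55  0.52  0.74]
ok 30
t 11.88 p [ 0.5004 -0.1621  0.1257] F [-0.   0.2 -0.2] w 0.0921 g 0.0 q [ 0.36  0.23  0.    2.35 -1.24  0.19  1.55]
[ 1.23173483  0.75162175 -1.09731675  2.25730596  1.73729229  0.43927873
 -1.18556245]
lid_handle [([0.5258, -0.1589, 0.0755], 0.57), ([0.4374, -0.1545, 0.0002], 0.39), ([0.4635, -0.1592, 0.0053], 0.29)]
case_hinge []
```

View pics/w4.png

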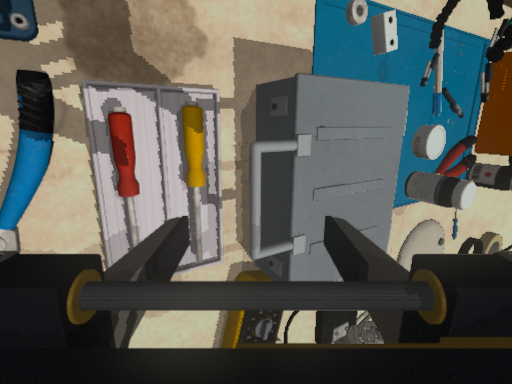

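The bar (col ~257, rows 150–255) is centred between the fingers. At 30° tilt the wrist reaches its limit lower down, so I'll use 22°.

Run:
```python
from h import *
bar=np.array([.5295,-.162,.0735]);T=tilt(np.deg2rad(22));z=T[:,2]
env.movel(bar-.06*z,T,rate=.15)
env.movel(bar+.008*z,T,rate=.1);st()
effector.grasp(20);st()
def bp(a):return np.array([.7315-.202*np.cos(a)-.003*np.sin(a),-.162,.07+.202*np.sin(a)+.003*np.cos(a)])
o=env.sense()["ee_pos"]-bp(0)
for a in(.06,.13):
    env.movel(o+bp(a),T,rate=.06);st()
p,d=viewer.read_camera("scene");cv2.imwrite("pics/s5.png",p[...,::-1])
print([(np.round(r["at"],4).tolist(),round(r["score"],2)) for r in tip_of("scene","lid_handle")[:3]])
```

```text
t 13.7 p [ 0.5323 -0.1625  0.0663] F [ 0.5 -0.3  0.2] w 0.092 g 0.0 q [ 0.17  0.41  0.15  2.23 -0.9   0.22  1.15]
t 14.92 p [ 0.5322 -0.162   0.0659] F [-2.   0.   0.3] w 0.0093 g 20.0 q [ 0.17  0.41  0.15  2.23 -0.9   0.22  1.15]
t 15.27 p [ 0.5326 -0.162   0.0781] F [ 2.5 -0.8 -2.2] w 0.0092 g 20.0 q [ 0.12  0.39  0.21  2.23 -0.86  0.25  1.11]
t 15.65 p [ 0.534  -0.162   0.0922] F [ 4.6 -0.  -3.9] w 0.0094 g 20.0 q [ 0.07  0.36  0.27  2.22 -0.81  0.28  1.06]
[([0.5344, -0.1599, 0.0986], 0.81)]
```

View pics/s5.png

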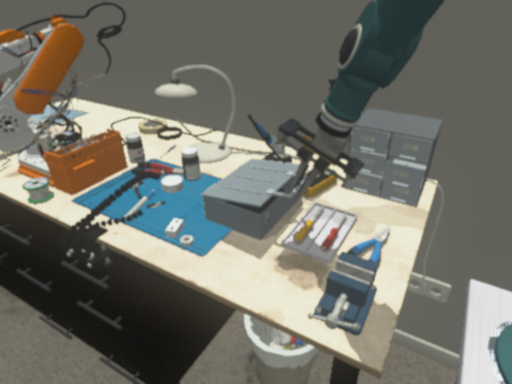

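The lid is opening with the bar in the grip (gripper at px ~(300,165)), width 9.3 mm, and forces are small. The driver is still in the tray, so I'll carry on to 45°.

Run:
```python
from h import *
T=tilt(np.deg2rad(22))
def bp(a):return np.array([.7315-.202*np.cos(a)-.003*np.sin(a),-.162,.07+.202*np.sin(a)+.003*np.cos(a)])
o=np.array([.5322,-.162,.0659])-bp(0)
for a in(.22,.32,.42,.52,.62,.71,.785):
    env.movel(o+bp(a),T,rate=.08);s=st()
    if np.linalg.norm(s["wrist_force"])>30:print("STOP");break
env.pause(.5);st()
for c in("scene","top"):
    p,d=viewer.read_camera(c);cv2.imwrite(f"pics/{c}6.png",p[...,::-1])
    for n in("lid_handle","driver_handle","driver_tip"):print(c,n,[(np.round(r["at"],4).tolist(),round(r["score"],2)) for r in tip_of(c,n)[:2]])
```

```text
t 16.12 p [ 0.5371 -0.1621  0.1101] F [ 6.2 -0.6 -3.3] w 0.0093 g 20.0 q [ 0.01  0.33  0.33  2.21 -0.75  0.33  0.98]
t 16.52 p [ 0.5423 -0.1621  0.1292] F [ 7.6 -0.6 -5.6] w 0.0092 g 20.0 q [-0.04  0.3   0.39  2.19 -0.68  0.37  0.91]
t 16.93 p [ 0.5492 -0.1621  0.1477] F [ 8.8 -0.5 -6.7] w 0.0092 g 20.0 q [-0.09  0.28  0.44  2.17 -0.61  0.41  0.84]
t 17.32 p [ 0.5577 -0.1622  0.1651] F [ 8.1 -1.2 -6.7] w 0.0093 g 20.0 q [-0.13  0.27  0.48  2.14 -0.56  0.46  0.78]
t 17.73 p [ 0.5676 -0.1622  0.1814] F [ 7.1 -1.5 -7.6] w 0.009 g 20.0 q [-0.16  0.26  0.51  2.1  -0.52  0.5   0.73]
t 18.1 p [ 0.578  -0.1623  0.1955] F [ 3.4 -2.3 -6.2] w 0.0093 g 20.0 q [-0.18  0.25  0.52  2.07 -0.48  0.53  0.69]
t 18.43 p [ 0.5884 -0.1623  0.2074] F [-1.3 -2.8 -1.7] w 0.0089 g 20.0 q [-0.19  0.25  0.53  2.04 -0.46  0.56  0.66]
t 18.93 p [ 0.5888 -0.1623  0.2078] F [-3.7 -3.2  0.8] w 0.0093 g 20.0 q [-0.19  0.25  0.53  2.04 -0.46  0.56  0.66]
scene lid_handle [([0.559, -0.3478, -0.0041], 0.24)]
scene driver_handle [([0.4345, -0.1193, 0.0111], 0.5)]
scene driver_tip [([0.4369, -0.2289, 0.0086], 0.55)]
top lid_handle [([0.5883, -0.1666, 0.2123], 0.62)]
top driver_handle []
top driver_tip []
```

View pics/scene6.png

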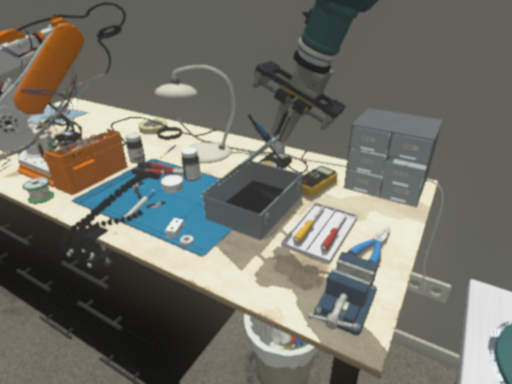

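The case is open and the lid, seen edge-on at px ~(245,165)–(275,140), is held by the gripper. The measured bar height of 0.212 m gives about 45°, and the driver is still in its lane.

```bash
python3 -c "
from h import *
st();print(workorder.finish_job())"
```

```text
t 19.33 p [ 0.5889 -0.1624  0.2078] F [-4.1 -3.4  0.9] w 0.009 g 20.0 q [-0.19  0.25  0.53  2.04 -0.46  0.56  0.66]
the job is handed in; nothing more can be done
None
```

The loose screwdriver lies in the empty lane with its handle at the same end as the other one. The lid is held still at about 45 degrees, and I handed the job in at 19.3 s; no pass or fail result came back.

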